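# Slide the board's big chip under the test needle

## Task

On the repair bench, slide the carrier whose circuit board has the one big square chip until the middle of that chip is straight below the needle of the probe stand, and leave it there. Keep the carrier flat on the bench as it slides, do not knock the stand, and leave the other carrier, whose board has only narrow chips, where it is.

Things in the scene. Friction and masses are not known exactly. Their poses are not given: they have to be found in the camera images.
- chip (a point): Middle of the top of the big square black chip (34 mm, bright centre), 14 mm above the bench, on the green board fixed to a loose grey carrier plate 190 x 110 x 8 mm, 0.3-0.65 kg, one rigid piece, nothing on the board over 19 mm high. x: along the plate from fin to chip; y: left; z: up. From here the plate ends 45 mm along x, 43 mm to the left, 67 mm to the right
- grip (a point): Centre of the black upright fin for gripping the same carrier, 40 mm above the bench. Fin 40 mm long along x, 14 mm thick along y (grasp across this, from above), top 60 mm above the bench, bare plate around it 8 mm high. Axes as for the chip, whose middle is 125 mm from here along x and 12 mm to the left (+y). The plate's near edge is 20 mm behind
- stand: Fixed steel probe stand. Origin: on the bench straight below the needle tip. Brass needle upright, tip 30 mm up; above it a steel barrel 24 mm thick, 90 to 180 mm up, at the free end of a level grey bar 165 mm up. The bar runs along the stand's +x, away from the robot, to a column 175 mm off, whose foot begins 125 mm off. Seen from above, the needle is under the barrel
- spare: The other carrier, to be left alone: same plate, fin and green board size, but two rows of narrow chips and no big square one. Origin on the bench under the middle of the plate (190 x 110 mm); x along its long side away from its fin, y left, z up

How it is judged:
At the end, for the whole second after the job is handed in: The middle of the big square chip is within 13 mm, measured level, of the point straight below the needle, and its carrier lies flat on the bench (chip top less than 18 mm above the bench, tilt under 0.05 rad) (horizontal distance between chip and stand below 0.013 m and height (world z) of chip below 0.018 m and angle between chip's own z axis and vertical below 0.05 rad); the robot touches nothing.
It fails at once if the carrier with the big chip is lifted or tipped: its chip rises more than 20 mm above its place on the bench or tilts more than 0.25 rad (height (world z) of chip above 0.034 m or angle between chip's own z axis and vertical above 0.25 rad).
It fails at once if the stand is knocked (more than 8 N) (contact force between stand and anything else above 8 N).
It fails at once if the other carrier is moved by more than 25 mm (distance of spare from where it was at the start of the episode above 0.025 m).
It also fails if it takes over 38 s, if anything falls off the work surface, if the arm or the gripper's body presses on something with over 40 N, if the wrist force passes 120 N, or if a joint passes its speed limit or range.

## Robot

A 6-joint arm with a two-finger parallel gripper is mounted at the origin on the work surface. World frame = base frame: x ahead of the robot, y to its left, z up, the work surface at z = 0. Lengths are in m, angles in rad, forces in N, time in s.
With the tool pointing down it reaches from about 0.375 to 0.75 m from the base axis. Payload 9 kg.
Tool frame: the origin (TCP) lies at the very end of the fingers, on their centre line; the grasp point (between the pads) lies 19 mm behind it; z points along the fingers, y is the line along which they close (so a half turn about z gives the same grasp; the last joint's range is limited). The gripper opens to 85 mm and grips with 20 to 120 N. Pads are 22 mm wide; open, the fingers measure 114 mm over their backs; the gripper's body (76 mm by 85 mm) begins 54 mm behind the grasp point. The pads swing forward as they close: fully open they stand 13 mm farther back than shut.
Start: joints at [1.007, 0.104, 0.097, 1.564, 0, 1.353], TCP at [0.203, 0.565, 0.204] pointing down, gripper open.
Joint ranges: [-2.99, 2.99], [-0.84, 1.86], [-1.1, 1.16], [-1.84, 2.11], [-1.51, 1.56], [-3.14, 3.14]. Speed limits (rad/s): [2.22, 2.22, 2.57, 3.14, 3.14, 3.14].

## Interface

Orientations are given as [roll, pitch, yaw] about the fixed x, y, z axes, in that order (R = Rz(yaw) Ry(pitch) Rx(roll)).
In Python, from workcell import manip, vision gives the robot as it stands.
- The arm moves only by the tool arm_command, never from a script. Its arguments are lists of equal length, an entry for each row: "xyz": the shift along the tool's x, y, z in mm, a list of three; "yaw": the turn about the tool's z in rad; "grip": the opening, from 0 (shut) to 1 (fully open). In form: {"xyz": [[dx, dy, dz], ...], "yaw": [yaw, ...], "grip": [grip, ...]}. A call has exactly 10 rows; each row is the pose to reach, as a shift and turn from the pose commanded when the call began, along the tool's axes at that moment; what a row does not reach only later rows make up. A row lasts 1/8 s, in which the tool goes at most 62.5 mm and 10.7 degrees, less where a joint would pass 70% of its speed; a pose out of reach is approached as far as the arm can. A call with a gripper value outside its range is refused whole. The fingers move at their own pace and stop on an object; "force" is the grip in N (left out, the last holds). Time passes only in rows, so rows that repeat a pose let the fingers close, or fill a call up. It gives the time, the measured TCP pose, the force, the opening and the grip force at its end, in the units of the state.
- manip.sense(): the state, without advancing time (a new reading comes with each control period).
- vision.camera(name): name is "scene" or "side" or "wrist"; returns a dict with "pixels" (384x512x3 uint8, red, green, blue), "intrinsics" (3x3 intrinsics, pixels), "camera_from_world" (4x4, takes a point from world to camera coordinates). Camera axes: x right, y down, z forward; pixel columns grow to the right and rows downward; lengths in m; the calibration is good to about 2 mm. A picture is of the moment at which its call begins. There is no depth.
- manip.hand_in(): hands the job in; it is judged then, once.
The state is a dict: "time": time; "q": joint angles; "joint_vel": joint speeds; "effort": joint torques, N m; "eef_pos": TCP position; "ee_rot": TCP orientation; "contact_force": force on the tool from outside, world axes, zero at the start; "ft_torque": the same for the moment, N m; "width": finger opening in m; "finger_force": force on a finger pad.
Only numpy, scipy, OpenCV 4.12 (cv2) and the standard library are available. Lean on these libraries where they do the work, as an engineer would, in place of code of your own. Each camera call takes 0.05 s, during which the arm holds its last target. There are 200 camera calls.

## Working session

There is one attempt and no reset: what is moved stays moved. The work goes in short steps, Python scripts to look and compute and a tool call to move; the robot and the scene stay as the last step left them, time stands still between calls to the robot, and variables do not carry over. Pictures are saved under pics/ and viewed, at most 10 in all, crops included, and the job is handed in when it is done.

Besides the shell and the picture viewer there is one more tool, called by a JSON object that holds its "op" and its "data". arm_command: Moves the arm, as the interface text tells. Its arguments: {"type":"object","properties":{"xyz":{"type":"array","items":{"type":"array","items":{"type":"number"}}},"yaw":{"type":"array","items":{"type":"number"}},"grip":{"type":"array","items":{"type":"number"}},"force":{"type":"number"}},"required":["xyz","yaw","grip"]}

```bash
mkdir -p pics
cat > h.py <<'E'
import numpy as np, cv2
from workcell import manip, vision
def snap(n,f):
    c=vision.camera(n); cv2.imwrite(f'pics/{f}.png',c['pixels'][:,:,::-1]); np.savez(f'pics/{f}.npz',K=c['intrinsics'],T=c['camera_from_world'],p=c['pixels']); return c
def load(f): return np.load(f'pics/{f}.npz')
def ray(c,uv):
    d=np.linalg.inv(c['K'])@np.array([*uv,1.]); R=c['T'][:3,:3]; o=-R.T@c['T'][:3,3]; return o,R.T@d
def onz(c,uv,z):
    o,d=ray(c,uv); return o+d*(z-o[2])/d[2]
def proj(c,P):
    p=c['K']@(c['T'][:3,:3]@np.array(P)+c['T'][:3,3]); return p[:2]/p[2]
def tri(c1,u1,c2,u2):
    o1,d1=ray(c1,u1);o2,d2=ray(c2,u2)
    s=np.linalg.lstsq(np.c_[d1,-d2],o2-o1,rcond=None)[0]; a,b=o1+d1*s[0],o2+d2*s[1]; return (a+b)/2,np.linalg.norm(a-b)
E
python3 - <<'E'
from h import *
a=snap('scene','s0')['pixels'];b=snap('side','d0')['pixels'];snap('wrist','w0')
for f in('s0','d0'):
    c=load(f);print(f,-c['T'][:3,:3].T@c['T'][:3,3])
s=manip.sense();print(s['eef_pos'],s['ee_rot'],s['width'],s['time'])
E
```

```text
s0 [1.25792849 0.31510633 0.55393332]
d0 [ 0.51152383 -0.54185202  0.44538369]
[0.20320887 0.56427405 0.20334947] [-3.14070265e+00 -2.19564091e-04  2.79581154e+00] 0.0856235896750821 0.15
```

View pics/s0.png

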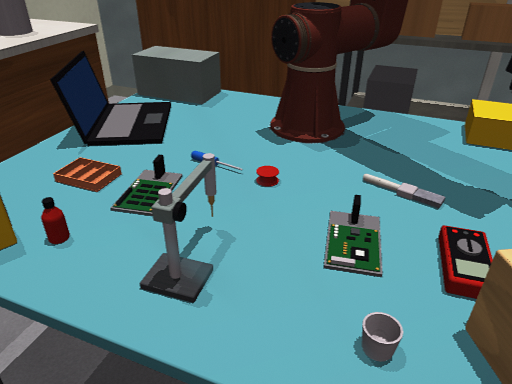

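View pics/d0.png

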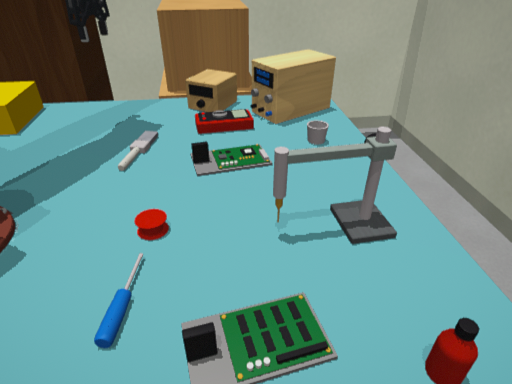

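The scene view shows the target carrier at about (354,240): its chip is at (360,253), its fin at (356,208), and the needle tip at (212,216). The side view shows the chip at (248,152), the fin at (200,152) and the tip at (278,221); the spare is the near one. I'll measure more precisely with crops.

Run:
```python
from h import *
s,d=load('s0'),load('d0')
def crop(c,x,y,w,h,k): return cv2.resize(c['p'][y:y+h,x:x+w],None,fx=k,fy=k,interpolation=cv2.INTER_CUBIC)
A=crop(s,315,185,80,100,5);B=crop(s,195,150,40,75,5)[:500];C=crop(d,185,130,90,60,4)
D=crop(d,265,190,30,40,6)
W=np.zeros((600,800,3),np.uint8)
W[:500,:400]=A;W[:375,400:600]=B;W[:240,600:780]=D;W[360:600,420:780]=C
cv2.imwrite('pics/crop0.png',W[:,:,::-1])
for n,us,ud in(('tip',(212,216),(278,221)),('chip',(360,253),(248,152)),('fintop',(356,197),(201,143))):
    print(n,*tri(s,us,d,ud))
print('chip z',onz(s,(360,253),.014),onz(d,(248,152),.014))
```

```text
tip [ 0.62054415 -0.04061418  0.03123927] 0.0007425310094897713
chip [0.59930026 0.27628128 0.01104344] 0.0036679077210648994
fintop [0.48107788 0.24039145 0.0629098 ] 0.00526501894027461
chip z [0.60029171 0.27718799 0.014     ] [0.59951855 0.26758655 0.014     ]
```

View pics/crop0.png

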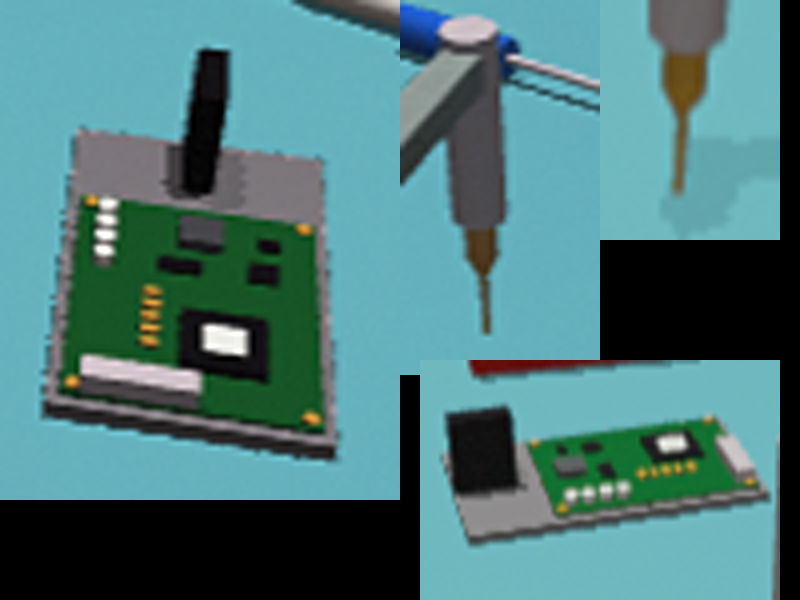

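The crop gives the chip at scene (360,253.4) and side (248,150.8), and the tip at scene (212.4,216.4) and side (278,222). The plate-top corners in scene are (330,211), (379.6,217), (382,274) and (324.4,265).

Run:
```python
from h import *
s,d=load('s0'),load('d0')
print('tip',*tri(s,(212.4,216.4),d,(278,222)))
print('chip',onz(s,(360,253.4),.014),onz(d,(248,150.8),.014))
P=[onz(s,u,.008)[:2] for u in((330,211),(379.6,217),(382,274),(324.4,265))]
# side crop corners: near-fin right, far right (x4 crop at 185,130)
Q=[onz(d,(185+(x-420)/4,130+(y-360)/4),.008)[:2] for x,y in((470,538),(768,490))]
print(np.round(P,4),np.round(Q,4))
for a,b in((0,1),(1,2),(3,2),(0,3)): v=P[b]-P[a];print(a,b,np.linalg.norm(v),np.arctan2(v[1],v[0]))
v=Q[1]-Q[0];print('side',np.linalg.norm(v),np.arctan2(v[1],v[0]))
# fin top ends: scene crop top (z .06); side top edge ends
print('fin side top',[onz(d,(185+(x-420)/4,130+(y-360)/4),.06)[:2].round(4) for x,y in((447,412),(512,407))])
print('fin scene top',[onz(s,(315+x/5,185+y/5),.06)[:2].round(4) for x,y in((215,50),(212,86))])
# stand bar direction: column foot from scene; bar ends scene at z .165
print('bar',onz(s,(166,197),.18)[:2],onz(s,(209,158),.18)[:2], onz(d,(384,134),.18)[:2],onz(d,(281,152),.18)[:2])
```

```text
tip [ 0.62012652 -0.04053018  0.02938961] 0.0020586446431251825
chip [0.60149986 0.27739193 0.014     ] [0.60026125 0.27418119 0.014     ]
[[0.4712 0.1878]
 [0.4523 0.2967]
 [0.6376 0.3251]
 [0.6544 0.2192]] [[0.4698 0.1814]
 [0.6539 0.2162]]
0 1 0.11051104309859994 1.741992054051272
1 2 0.18741771387118075 0.1522681385864995
3 2 0.10728785072722563 1.7280381828887932
0 3 0.18588737546039152 0.16950913341789767
side 0.18740767987400847 0.18704945733135206
fin side top [array([0.4602, 0.244 ]), array([0.4993, 0.2459])]
fin scene top [array([0.462 , 0.2432]), array([0.4914, 0.247 ])]
bar [ 0.78207222 -0.0356766 ] [ 0.62968862 -0.03334365] [ 0.80917661 -0.00664453] [ 0.61781372 -0.05033931]
```

Run:
```python
from h import *
s,d=load('s0'),load('d0')
for n,c,u in(('dish s',s,(267,178)),('dish d',d,(152,225)),('dish d right',d,(168,222)),('dish s near',s,(267,186)),('driver tip s',s,(242,172)),('driver tip d',d,(142,256)),('iron tip s',s,(362,179)),('iron end s',s,(443,203)),('iron near', s,(420,203)),
 ('spare far-left d',d,(307,296)),('spare near-left d',d,(183,322)),('spare farright',d,(334,350)),('spare nl s',s,(182,185)),('spare s corner',s,(113,207)),('foot d l',d,(331,214)),('foot near',d,(353,238)),('foot r',d,(394,230)),('foot s',s,(142,282)),('foot s2',s,(178,297)),('foot s3',s,(213,264))):
    print(n,onz(c,u,.008)[:2].round(3))
```

```text
dish s [0.385 0.   ]
dish d [0.384 0.005]
dish d right [0.414 0.01 ]
dish s near [0.422 0.014]
driver tip s [ 0.38  -0.073]
driver tip d [ 0.376 -0.078]
iron tip s [0.297 0.232]
iron end s [0.338 0.428]
iron near [0.358 0.378]
spare far-left d [ 0.638 -0.197]
spare near-left d [ 0.451 -0.22 ]
spare farright [ 0.651 -0.288]
spare nl s [ 0.499 -0.189]
spare s corner [ 0.648 -0.29 ]
foot d l [ 0.736 -0.004]
foot near [ 0.755 -0.079]
foot r [ 0.84  -0.066]
foot s [ 0.827 -0.082]
foot s2 [ 0.834 -0.001]
foot s3 [0.734 0.018]
```

{"op": "arm_command", "data": {"xyz": [[-20,-11,0],[-60,-34,0],[-110,-62,0],[-165,-93,10],[-220,-124,20],[-275,-155,35],[-320,-180,50],[-350,-197,60],[-365,-206,70],[-370,-208,80]], "yaw": [-0.03,-0.09,-0.17,-0.25,-0.33,-0.4,-0.45,-0.49,-0.51,-0.514], "grip": [1,1,1,1,1,1,1,1,1,1]}}

```text
time: 1.4
eef_pos: [0.4813, 0.2426, 0.1232]
ee_rot: [3.142, -0.0, -2.975]
contact_force: [0.1, 0.2, 0.4]
width: 0.0853
finger_force: 0.0
```

Run:
```python
from h import *
s=manip.sense();print(s['eef_pos'],s['ee_rot'],s['q'],s['time'])
c=snap('wrist','w1');c=load('w1')
for n,P in(('chip',(.601,.276,.014)),('fin',(.480,.244,.06))): print(n,proj(c,P))
```

```text
[0.48134205 0.24260244 0.1232382 ] [ 3.14152513e+00 -4.24423024e-04 -2.97489431e+00] [ 2.23980700e-01 -8.17794476e-02 -2.36061946e-01  1.41693369e+00
  9.17095211e-05  5.72823560e-02] 1.4
chip [265.962566   301.30860735]
fin [255.02488724 195.18160295]
```

View pics/w1.png

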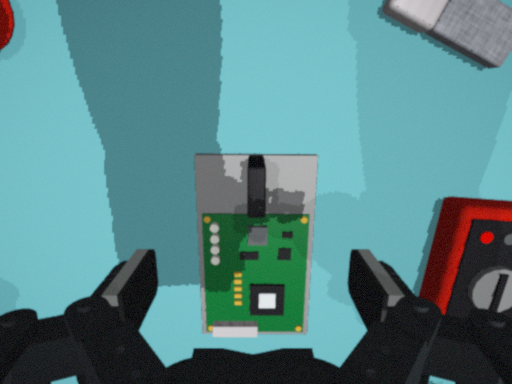

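The wrist view shows the chip at (267,300), predicted (266,301), and the fin centred at x=256, predicted 255, lined up with the tool. So I descend and grip.

{"op": "arm_command", "data": {"xyz": [[0,0,15],[0,0,40],[0,0,65],[0,0,85],[0,0,98],[0,0,102],[0,0,102],[0,0,102],[0,0,102],[0,0,102]], "yaw": [0,0,0,0,0,0,0,0,0,0], "grip": [1,1,1,1,1,1,0.5,0.1,0.1,0.1], "force": 40}}

```text
time: 2.7
eef_pos: [0.4812, 0.2436, 0.0224]
ee_rot: [3.141, 0.001, -2.973]
contact_force: [-5.0, -2.1, 22.8]
width: 0.0126
finger_force: 41.7
```

{"op": "arm_command", "data": {"xyz": [[0,0,0],[0,0,0],[0,0,0],[0,0,0],[0,0,0],[0,0,0],[0,0,0],[0,0,0],[0,0,0],[0,0,0]], "yaw": [0,0,0,0,0,0,0,0,0,0], "grip": [0,0,0,0,0,0,0,0,0,0], "force": 40}}

```text
time: 3.95
eef_pos: [0.4813, 0.2436, 0.0225]
ee_rot: [3.141, 0.001, -2.973]
contact_force: [-0.7, 0.7, 6.2]
width: 0.0126
finger_force: 40.3
```

{"op": "arm_command", "data": {"xyz": [[1,-6,0],[2,-20,0],[5,-40,0],[7,-62,0],[10,-85,0],[12,-108,0],[15,-130,0],[17,-145,0],[18,-150,0],[18,-150,0]], "yaw": [0,0.01,0.03,0.05,0.07,0.1,0.13,0.15,0.168,0.168], "grip": [0,0,0,0,0,0,0,0,0,0], "force": 80}}

```text
time: 5.2
eef_pos: [0.4891, 0.0919, 0.0226]
ee_rot: [-3.141, 0.002, 3.141]
contact_force: [-0.3, -2.2, 4.7]
width: 0.0113
finger_force: 79.5
```

Run:
```python
from h import *
s=manip.sense();print(s['eef_pos'],s['ee_rot'],s['time'])
snap('scene','s1');snap('side','d1');a=load('s1');b=load('d1')
W=np.hstack([cv2.resize(c['p'][y:y+h,x:x+w],(400,h*400//w),interpolation=cv2.INTER_CUBIC) for c,(x,y,w,h) in((a,(190,150,160,140)),(b,(180,100,160,140)))])
cv2.imwrite('pics/crop1.png',W[:,:,::-1])
```

```text
[0.48909554 0.09188945 0.02259233] [-3.14111696e+00  1.56109303e-03  3.14092778e+00] 5.2
```

View pics/crop1.png

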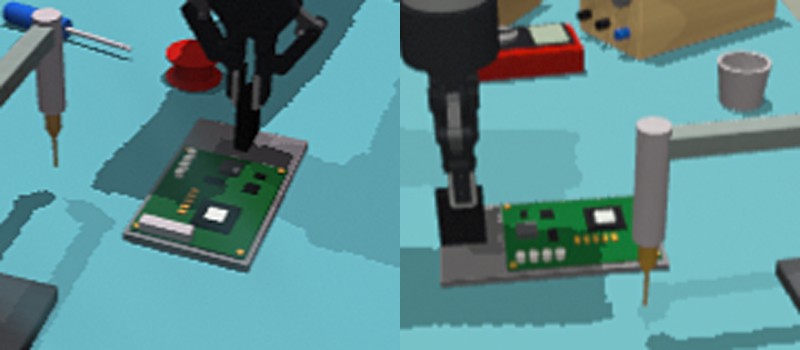

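The crop shows the carrier flat and straight, with the chip at scene (276,236) and side (261,186). The dish is clear of the plate.

```bash
cat >> h.py <<'E'
def white(c,u,r=7):
    x,y=int(u[0])-r,int(u[1])-r; g=c['p'][y:y+2*r,x:x+2*r].min(2).astype(float)
    m=(g>200).astype(np.uint8); n,l,st,ce=cv2.connectedComponentsWithStats(m); k=1+np.argmax(st[1:,4]); return ce[k]+[x,y],st[k,4]
E
python3 - <<'E'
from h import *
a=load('s1');b=load('d1')
for c,u in((a,(276,236)),(b,(261,186.5))):
    w,n=white(c,u);print(w,n,onz(c,w,.014))
print('pred tip z.03',proj(a,(.62,-.0405,.03)),proj(b,(.62,-.0405,.03)))
E
```

```text
[275.75862069 235.24137931] 29 [0.61022452 0.10382347 0.014     ]
[261.         186.13636364] 22 [0.6101181  0.10462762 0.014     ]
pred tip z.03 [212.05850674 216.44635998] [277.52017432 221.37351372]
```

{"op": "arm_command", "data": {"xyz": [[0,-6,0],[-1,-20,0],[-3,-40,0],[-4,-60,0],[-6,-80,0],[-7,-100,0],[-8,-120,0],[-9,-137,0],[-10,-145,0],[-10,-145,0]], "yaw": [0,0,0,0,0,0,0,0,0,0], "grip": [0,0,0,0,0,0,0,0,0,0]}}

```text
time: 6.55
eef_pos: [0.499, -0.0534, 0.0226]
ee_rot: [-3.141, 0.001, 3.141]
contact_force: [0.0, -1.0, 4.9]
width: 0.0115
finger_force: 79.5
```

Run:
```python
from h import *
snap('scene','s2');snap('side','d2');a=load('s2');b=load('d2')
for c in(a,b):
    u=proj(c,(.62,-.0405,.014))
    try: w,n=white(c,u,8);print(u,w,n,onz(c,w,.014))
    except Exception as e: print(e)
W=np.hstack([cv2.resize(c['p'][y:y+h,x:x+w],(400,h*400//w),interpolation=cv2.INTER_CUBIC) for c,(x,y,w,h) in((a,(150,140,120,120)),(b,(200,150,120,120)))])
cv2.imwrite('pics/crop2.png',W[:,:,::-1])
```

```text
[212.44587761 222.33849832] [213.26315789 221.94736842] 19 [ 0.61802859 -0.03947979  0.014     ]
[277.18410047 228.00606455] [276.61538462 227.34615385] 26 [ 0.61928121 -0.03848109  0.014     ]
```

View pics/crop2.png

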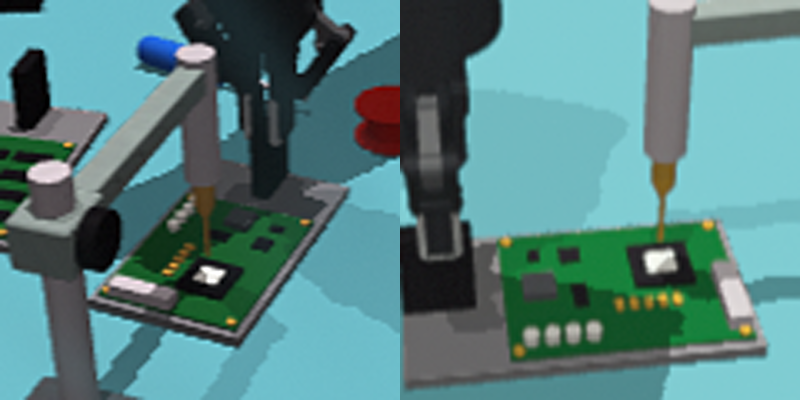

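The chip sits directly below the needle in both views, within about 2 mm. Now I release and withdraw.

{"op": "arm_command", "data": {"xyz": [[0,0,0],[0,0,0],[0,0,0],[0,0,0],[0,0,0],[0,0,-5],[0,0,-20],[0,0,-40],[0,0,-60],[0,0,-80]], "yaw": [0,0,0,0,0,0,0,0,0,0], "grip": [0.3,0.6,0.8,0.8,0.8,0.8,0.8,0.8,0.8,0.8]}}

```text
time: 7.9
eef_pos: [0.4986, -0.0526, 0.1038]
ee_rot: [-3.141, 0.001, -3.141]
contact_force: [-0.1, -0.7, -1.0]
width: 0.0682
finger_force: 0.0
```

{"op": "arm_command", "data": {"xyz": [[0,0,-10],[0,0,-20],[0,0,-30],[0,0,-30],[0,0,-30],[0,0,-30],[0,0,-30],[0,0,-30],[0,0,-30],[0,0,-30]], "yaw": [0,0,0,0,0,0,0,0,0,0], "grip": [0.8,0.8,0.8,0.8,0.8,0.8,0.8,0.8,0.8,0.8]}}

```text
time: 9.15
eef_pos: [0.4984, -0.0525, 0.1319]
ee_rot: [3.142, 0.0, -3.141]
contact_force: [-0.3, 0.2, -0.7]
width: 0.0682
finger_force: 0.0
```

Run:
```python
from h import *
snap('scene','s3');snap('side','d3')
for c in(load('s3'),load('d3')):
    u=proj(c,(.62,-.0405,.014)); w,n=white(c,u,8);print(u,w,n,onz(c,w,.014))
s=manip.sense();print(s['eef_pos'],s['width'],s['contact_force'],s['time'])
```

```text
[212.44587761 222.33849832] [213.11111111 221.94444444] 18 [ 0.61814572 -0.03979621  0.014     ]
[277.18410047 228.00606455] [276.24 227.64] 25 [ 0.61842793 -0.0392363   0.014     ]
[ 0.49837381 -0.05247596  0.13189387] 0.06836294881797916 [ 0.57800084 -0.42773259  0.03704828] 9.25
```

```bash
python3 -c "
from workcell import manip
print(manip.hand_in())"
```

```text
the job is handed in; nothing more can be done
None
```

The job is handed in: by the last camera measurement the chip's middle is about 2 mm from the point straight below the needle, the gripper is clear of everything, and I never went near the stand or the spare carrier; the hand-in returned no verdict.

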